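# Put the spare eyepieces away in pairs

## Task

Pull the cabinet's top drawer open by its handle and put the two microscope eyepieces that were left on the bench away in it: stand each one upright, set down gently, in the compartment where its twin with the same coloured ring already stands. Then push the drawer fully closed with all four eyepieces standing inside, never letting one drop or tip over, and leave the lower drawer and the other things on the bench as they are.

Things in the scene. Friction and masses are not known exactly. Their poses are not given: they have to be found in the camera images.
- cabinet: grey steel accessory cabinet fixed on the bench, 260 mm deep (x), 240 wide (y), 190 high, two drawers with white fronts that open towards its own -x. A low blue slide box (28 mm high) is fixed on the rear of its top, at least 160 mm behind the front. Origin: centre of its underside on the bench; x points from its front to its back
- top_drawer (a joint): slide of the deep top drawer, m: 0 fully closed, grows as it is pulled out (along the cabinet's -x), stop at 0.165. It may start a few mm ajar. About 2 N of friction and a little damping; it stays where it is left. Its front is 94 mm high, top edge 177 mm above the bench
- top_drawer_pull (a point): steel bow handle of the top drawer: horizontal bar 10 mm dia., 116 mm long along y, 36 mm (centre) in front of the drawer front, 158 mm above the bench and 32 mm below the cabinet's top. Origin: middle of the bar; it moves with the drawer; x points towards the drawer front, so opening is along its -x
- tray_floor (a point): centre of the top drawer's tray on its felt floor, 92 mm above the bench; moves with the drawer, axes as the cabinet's. Inside, the tray spans x -100 (inner face of the front, 85 mm high above the floor) to +95 mm and y +-96 mm; side and back walls 35 mm high. A divider (4 mm thick, 35 mm high) along x at y = 0 makes two compartments 94 mm wide. 86 mm of headroom when closed
- low_drawer (a joint): slide of the shallow lower drawer, m: 0 closed (it starts closed and is not needed)
- green_loose: green-ringed microscope eyepiece left standing on the bench. Upright, 78 mm tall: black dust cap at the foot (40 mm dia., 12 mm high), steel barrel (30 mm dia.), ivory collar 43 mm dia. from 38 to 64 mm above the foot (the place to grip; its top 5 mm is the green ring), black rubber eyecup 32 mm dia. above. About 130 g (0.7 to 1.4 times). Origin: centre of the foot, z up along its axis
- green_stored: green-ringed eyepiece, the twin of green_loose (same shape and size), already standing upright in the rear half of one compartment of the top drawer; which compartment varies. Origin: centre of the foot, z up along its axis
- orange_loose: orange-ringed microscope eyepiece left standing on the bench. Upright, 70 mm tall: black dust cap at the foot (40 mm dia., 12 mm high), steel barrel (30 mm dia.), ivory collar 39 mm dia. from 32 to 58 mm above the foot (the place to grip; its top 5 mm is the orange ring), black rubber eyecup 28 mm dia. above. About 130 g (0.7 to 1.4 times). Origin: centre of the foot, z up along its axis
- orange_stored: orange-ringed eyepiece, the twin of orange_loose (same shape and size), already standing upright in the rear half of one compartment of the top drawer; which compartment varies. Origin: centre of the foot, z up along its axis
- oil_bottle: bystander: small white bottle with a blue cap, 38 mm dia., 75 mm tall, near the loose eyepieces. Origin: centre of its foot
- tally_counter: bystander: chrome tally counter on a 60 mm round black foot, 70 mm tall. Origin: centre of its foot
- petri_dish: bystander: clear lidded dish, 94 mm dia., 16 mm high. Origin: centre of its underside
- well_plate: bystander: clear 24-well plate, 86 x 128 x 20 mm. Origin: centre of its underside
- marker_pen: bystander: white and blue pen, 135 mm long, lying on the bench. Origin: under its middle

How it is judged:
On the way, in this order (a step that is already met when the one before it is completed fails the run):
1. the top drawer is pulled open by its handle (at least 100 mm out with the fingers on the handle) (value of joint top_drawer above 0.1 m and (contact force between the fingers and top_drawer_c0 above 0.3 N or contact force between the fingers and top_drawer_c1 above 0.3 N or contact force between the fingers and top_drawer_c2 above 0.3 N or contact force between the fingers and top_drawer_c3 above 0.3 N or contact force between the fingers and top_drawer_c4 above 0.3 N)), for 0.05 s.
2. both loose eyepieces stand upright on the drawer's floor in the compartments of their twins, released (z of green_loose in the frame of tray_floor between -0.006 and 0.006 m and x of green_loose in the frame of tray_floor between -0.1 and 0.1 m and angle between each of green_loose, green_stored, orange_loose, orange_stored's own z axis and vertical below 0.12 rad and z of green_stored in the frame of tray_floor between -0.006 and 0.006 m and x of green_stored in the frame of tray_floor between -0.1 and 0.1 m and z of orange_loose in the frame of tray_floor between -0.006 and 0.006 m and x of orange_loose in the frame of tray_floor between -0.1 and 0.1 m and z of orange_stored in the frame of tray_floor between -0.006 and 0.006 m and x of orange_stored in the frame of tray_floor between -0.1 and 0.1 m and (y of each of green_loose, green_stored in the frame of tray_floor above 0.015 m or y of each of green_loose, green_stored in the frame of tray_floor below -0.015 m) and (y of each of orange_loose, orange_stored in the frame of tray_floor above 0.015 m or y of each of orange_loose, orange_stored in the frame of tray_floor below -0.015 m) and contact force between the fingers and green_loose below 0.1 N and contact force between the fingers and green_stored below 0.1 N and contact force between the fingers and orange_loose below 0.1 N and contact force between the fingers and orange_stored below 0.1 N), for 0.2 s.
At the end, for the whole second after the job is handed in: the top drawer is closed to within 6 mm, and all four eyepieces stand at rest on its floor (within 6 mm of floor height, upright within 0.12 rad), released, each colour's two in the same compartment (both at least 15 mm to the same side of the divider); the lower drawer is closed to within 10 mm (all of step 2 and linear speed of each of green_loose, green_stored, orange_loose, orange_stored below 0.02 m/s and value of joint top_drawer below 0.006 m and value of joint low_drawer below 0.01 m); the robot touches nothing.
It fails at once if an eyepiece is tipped over (more than 0.9 rad from upright) (angle between any of green_loose, green_stored, orange_loose, orange_stored's own z axis and vertical above 0.9 rad).
It fails at once if an eyepiece is dropped or flung (moves faster than 0.5 m/s while no finger touches it) ((linear speed of green_loose above 0.5 m/s and contact force between the fingers and green_loose below 0.05 N) or (linear speed of green_stored above 0.5 m/s and contact force between the fingers and green_stored below 0.05 N) or (linear speed of orange_loose above 0.5 m/s and contact force between the fingers and orange_loose below 0.05 N) or (linear speed of orange_stored above 0.5 m/s and contact force between the fingers and orange_stored below 0.05 N)).
It fails at once if another thing on the bench is moved by more than 30 mm, or the lower drawer is opened by more than 20 mm (distance of any of oil_bottle, tally_counter, petri_dish, well_plate, marker_pen from where it was at the start of the episode above 0.03 m or value of joint low_drawer above 0.02 m).
It also fails if it takes over 72 s, if anything falls off the work surface, if the arm or the gripper's body presses on something with over 40 N, if the wrist force passes 120 N, or if a joint passes its speed limit or range.

## Robot

A 6-joint arm with a two-finger parallel gripper is mounted at the origin on the work surface. World frame = base frame: x ahead of the robot, y to its left, z up, the work surface at z = 0. Lengths are in m, angles in rad, forces in N, time in s.
With the tool pointing down it reaches from about 0.375 to 0.975 m from the base axis. Payload 3.8 kg.
Tool frame: the origin (TCP) lies midway between the tips of the shut fingers; the grasp point (between the pads) lies 19 mm behind it; z points along the fingers, y is the line along which they close (so a half turn about z gives the same grasp; the last joint's range is limited). The gripper opens to 88 mm and grips with 3 to 60 N. Pads are 18 mm wide; open, the fingers measure 123 mm over their backs; the gripper's body (75 mm by 187 mm) begins 45 mm behind the grasp point.
Start: joints at [-1.346, 0.264, 1.604, -0, 1.274, -0.037], TCP at [0.175, -0.652, 0.239] pointing down, gripper open.
Joint ranges: [-2.63, 2.63], [-0.94, 2.18], [0.31, 2.57], [-1.31, 4.45], [0, 2.66], [-2.55, 2.55]. Speed limits (rad/s): [2.57, 2.57, 3.14, 3.14, 3.14, 3.14].

## Interface

Orientations are given as a rotation vector (axis times angle).
In Python, from rig import * gives the robot as it stands. The module is installed in compiled form; this text tells all that it offers.
- The arm moves only by the shell command python3 -m creep 'ROWS' [FORCE]. ROWS is JSON, a list of rows, each a list of 5 numbers: the shift along the tool's x, y, z in mm, then the turn about the tool's z in degrees, then the opening, from 0 (shut) to 1 (fully open). A call has 1 to 20 rows; each row shifts and turns the commanded pose from where the row before left it, along the tool's axes as they then stand; what a row does not reach is not made up. A row lasts 1/8 s, in which the tool goes at most 62.5 mm and 10.7 degrees, less where a joint would pass 70% of its speed; a pose out of reach is approached as far as the arm can. A call is refused whole if a number of a shift passes 62.5 or a number of a turn 10.7, either way. A call with a gripper value outside its range is refused whole. The fingers move at their own pace and stop on an object; FORCE is the grip in N (left out, the last holds). Time passes only in rows, so rows that do not move let the fingers close. It gives the time, the measured TCP pose, the force, the opening and the grip force at its end, in the units of the state.
- sense(): the state, without advancing time (a new reading comes with each control period).
- read_camera(name): name is "scene" or "top" or "wrist"; returns (picture, depth): 420x560x3 uint8, red, green, blue; 420x560 float32, m along the optical axis (not along the pixel's ray), 0 where there is no reading.
- camera_info(name): a dict with "camera_matrix" (3x3 intrinsics, pixels), "world_to_cam" (4x4, takes a point from world to camera coordinates); the wrist camera has in their place "T_tool_cam" (4x4, takes a point from camera to tool coordinates, whose origin is the TCP and whose axes are the flange's). Camera axes: x right, y up, looking along -z (the intrinsics and any distortion apply to the point x, -y, -z); pixel columns grow to the right and rows downward; lengths in m; the calibration is good to about 2 mm. The wrist camera is an equidistant fisheye: a pixel r from the principal point sees the ray r / f radians off the axis. A picture is of the moment at which its call begins: read the wrist's pose just before it. camera_info takes no time and is no camera call.
- sign_off(): hands the job in; it is judged then, once.
The state is a dict: "t": time; "q": joint angles; "qd": joint speeds; "effort": joint torques, N m; "ee_pos": TCP position; "orientation": TCP orientation; "contact_force": force on the tool from outside, world axes, zero at the start; "moment": the same for the moment, N m; "grip_width": opening from 0.0 (shut) to 1.0 (fully open); "finger_force": force on a finger pad.
Only numpy, scipy, OpenCV 4.12 (cv2) and the standard library are available. Lean on these libraries where they do the work, as an engineer would, in place of code of your own. Each camera call takes 0.05 s, during which the arm holds its last target. There are 200 camera calls.

## Working session

There is one attempt and no reset: what is moved stays moved. The work goes in short steps, Python scripts to look and compute and a shell command to move; the robot and the scene stay as the last step left them, time stands still between calls to the robot, and variables do not carry over. Pictures are saved under pics/ and viewed, at most 11 in all, crops included, and the job is handed in when it is done.

```bash
mkdir -p pics; cat > h.py <<'E'
from rig import *
import numpy as np, cv2
from scipy.spatial.transform import Rotation as R
def snap(n,f):
    p,d=read_camera(n); cv2.imwrite('pics/%s.png'%f,p[:,:,::-1]); np.savez('pics/%s.npz'%f,p=p,d=d); return p,d
def world(n,d):
    i=camera_info(n);K=np.array(i['camera_matrix']);T=np.linalg.inv(np.array(i['world_to_cam']))
    v,u=np.mgrid[:d.shape[0],:d.shape[1]]
    X=np.stack([(u-K[0,2])/K[0,0]*d,-(v-K[1,2])/K[1,1]*d,-d],-1)
    return X@T[:3,:3].T+T[:3,3]
E
python3 - <<'E'
from h import *
s=sense();print(s['ee_pos'],s['orientation'],s['t'])
a=snap('top','top0');b=snap('scene','scene0')
for n in('top','scene'):
    i=camera_info(n);print({k:(np.round(v,3).tolist() if not isinstance(v,str) else v) for k,v in i.items()})
    T=np.linalg.inv(np.array(i['world_to_cam']));print(T[:3,3])
E
```

```text
[ 0.17455418 -0.65131561  0.23741858] [-3.11257227e+00 -4.09829659e-01  3.30437238e-04] 0.0
{'camera_matrix': [[410.829, 0.0, 276.555], [0.0, 410.829, 213.354], [0.0, 0.0, 1.0]], 'world_to_cam': [[-0.03, -0.999, -0.022, 0.01], [0.995, -0.032, 0.098, -0.561], [-0.099, -0.019, 0.995, -1.38], [0.0, 0.0, 0.0, 1.0]]}
[ 0.42240392 -0.03390785  1.42867175]
{'camera_matrix': [[455.954, 0.0, 281.865], [0.0, 455.954, 212.053], [0.0, 0.0, 1.0]], 'world_to_cam': [[0.524, 0.851, 0.002, -0.278], [-0.626, 0.384, 0.679, 0.283], [0.577, -0.358, 0.734, -1.757], [0.0, 0.0, 0.0, 1.0]]}
[ 1.33723899 -0.50061916  1.09824005]
```

View pics/top0.png

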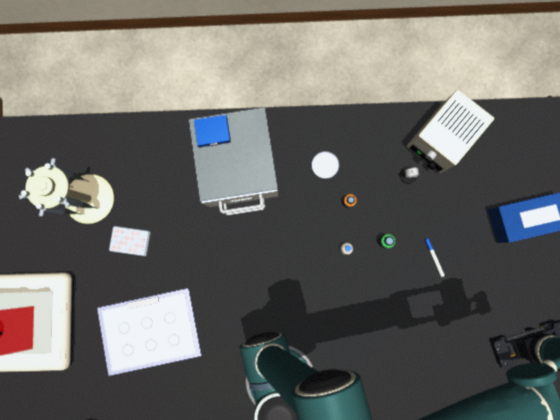

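View pics/scene0.png

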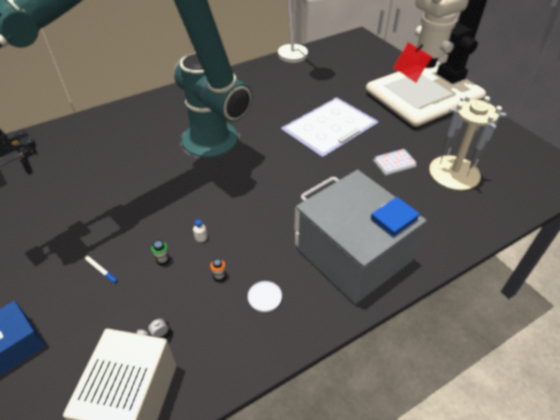

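Top view: cabinet at (235,155) with its handle at (241,205), orange eyepiece (350,200), green (388,240), oil bottle (347,248), petri dish (325,165), pen (435,258), tally counter (412,175). The scene view confirms this layout, with the drawer looking closed and everything upright.

```bash
cat >> h.py <<'E'
def ray(n,u,v,z):
    i=camera_info(n);K=np.array(i['camera_matrix']);T=np.linalg.inv(np.array(i['world_to_cam']))
    u,v=np.broadcast_arrays(np.asarray(u,float),np.asarray(v,float))
    d=np.stack([(u-K[0,2])/K[0,0],-(v-K[1,2])/K[1,1],-np.ones_like(u)],-1)@T[:3,:3].T
    c=T[:3,3]; return c+d*((z-c[2])/d[...,2])[...,None]
E
python3 - <<'E'
from h import *
f=np.load('pics/top0.npz');p,d=f['p'],f['d'];W=world('top',d)
z=W[...,2]
hsv=cv2.cvtColor(p,cv2.COLOR_RGB2HSV)
m=((abs(z-.19)<.012)|(abs(z-.218)<.012)).astype(np.uint8); m[:,:170]=0;m[:,300:]=0;m[:90]=0;m[230:]=0
m=cv2.morphologyEx(m,cv2.MORPH_OPEN,np.ones((5,5)))
c=max(cv2.findContours(m,0,2)[0],key=cv2.contourArea)
uv=c[:,0,:].astype(float)
P=ray('top',uv[:,0],uv[:,1],.19)
r=cv2.minAreaRect((P[:,:2]*1000).astype(np.float32));print('cab',r,cv2.boxPoints(r).round())
def H(lo,hi,s=80,v=50): return (hsv[...,0]>=lo)&(hsv[...,0]<=hi)&(hsv[...,1]>s)&(hsv[...,2]>v)
for n,mm,zz,box in(('green',H(45,80),.064,(370,220,410,260)),('orange',H(5,20),.058,(335,185,365,215))):
    k=np.zeros(d.shape,bool);k[box[1]:box[3],box[0]:box[2]]=1;k&=mm
    ys,xs=np.nonzero(k);pt=np.stack([xs,ys],1).astype(np.float32);(u,v),rr=cv2.minEnclosingCircle(pt)
    print(n,len(xs),u,v,rr,ray('top',u,v,zz), 'mean',pt.mean(0))
# by depth: high things
for n,(u,v) in dict(bottle=(347,248),petri=(325,165),tally=(412,175),pen1=(428,240),pen2=(442,275)).items(): print(n,W[v,u].round(3))
# handle bar
k=np.zeros(d.shape,bool);k[190:222,205:275]=1
k&=(abs(z-.158)<.012)
ys,xs=np.nonzero(k);print('handle depth px',len(xs))
cv2.imwrite('pics/crop0.png',cv2.resize(p[180:225,180:290,::-1],None,fx=7,fy=7,interpolation=2))
E
```

```text
cab ((732.9896850585938, 120.17715454101562), (264.16754150390625, 239.57054138183594), 7.168128490447998) [[587. 223.]
 [617. -15.]
 [879.  18.]
 [849. 256.]]
green 123 387.93902587890625 240.64634704589844 7.540684700012207 [ 0.45558407 -0.37273299  0.064     ] mean [387.50406 240.78049]
orange 119 349.8157958984375 199.8157958984375 6.955927848815918 [ 0.59601052 -0.25490147  0.058     ] mean [349.61343 199.94958]
bottle [ 0.435 -0.235  0.076]
petri [ 0.727 -0.181  0.014]
tally [ 0.422 -0.034  1.429]
pen1 [ 0.455 -0.519  0.02 ]
pen2 [ 0.335 -0.562  0.01 ]
handle depth px 275
```

View pics/crop0.png

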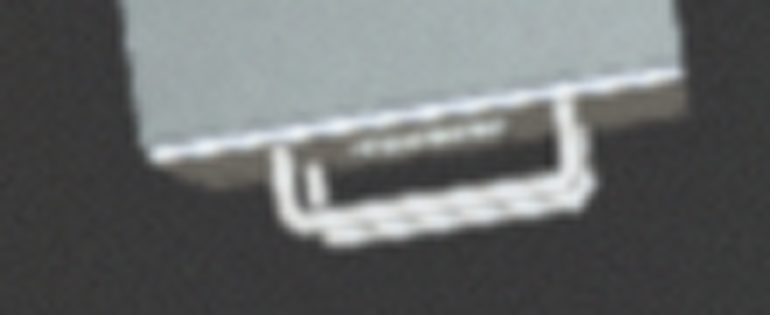

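The crop shows the top handle's bar running from about (222,211) to (264,206) in full-image pixels; the lower drawer's handle peeks out just in front of it and below. I'll compute the pull and the required motion.

```bash
cat >> h.py <<'E'
def togo(target,yaw=None):
    """target world xyz of TCP; yaw deg = desired world direction of tool y; prints turn needed, shifts after that turn"""
    s=sense();M=R.from_rotvec(s['orientation']).as_matrix()
    y0=np.degrees(np.arctan2(M[1,1],M[0,1])); turn=0
    if yaw is not None: turn=-((yaw-y0+180)%360-180)
    M2=M@R.from_euler('z',turn,degrees=True).as_matrix()
    d=M2.T@(np.array(target)-s['ee_pos'])*1000
    print('yaw',y0.round(2),'turn',round(turn,2),'shift',d.round(1),'tcp',s['ee_pos'].round(4),'open',s['grip_width'],'t',s['t'],'ztilt',M[:,2].round(3))
E
python3 - <<'E'
from h import *
for u,v in((222.1,210.7),(263.6,206.1),(242.9,208)): print(ray('top',u,v,.158).round(4))
f=np.load('pics/scene0.npz');p,d=f['p'],f['d'];W=world('scene',d)
hsv=cv2.cvtColor(p,cv2.COLOR_RGB2HSV)
for n,a,b,zz,box in(('green',45,80,.064,(145,230,175,265)),('orange',3,20,.058,(205,255,232,280))):
    k=np.zeros(d.shape,bool);k[box[1]:box[3],box[0]:box[2]]=1
    k&=(hsv[...,0]>=a)&(hsv[...,0]<=b)&(hsv[...,1]>90)
    ys,xs=np.nonzero(k);print(n,len(xs),ray('scene',(xs.min()+xs.max())/2,ys.mean(),zz-.003).round(4))
togo([.566,.10,.30],7.2-0)
E
```

```text
[0.5621 0.1596 0.158 ]
[0.5723 0.0297 0.158 ]
[0.5684 0.0944 0.158 ]
green 87 [ 0.4588 -0.3742  0.061 ]
orange 120 [ 0.5982 -0.2565  0.055 ]
yaw -75.0 turn -82.2 shift [696.5 482.5 -61.2] tcp [ 0.1746 -0.6514  0.2375] open 0.9998568745127426 t 0.1 ztilt [-0.     0.002 -1.   ]
```

```bash
python3 -m creep '[[0,0,-8,-10.3,0.26],[0,0,-8,-10.3,0.26],[0,0,-8,-10.3,0.26],[0,0,-8,-10.3,0.26],[0,0,-8,-10.3,0.26],[0,0,-8,-10.3,0.26],[0,0,-7,-10.3,0.26],[0,0,-6,-10.1,0.26],[41,28.4,0,0,0.26],[41,28.4,0,0,0.26],[41,28.4,0,0,0.26],[41,28.4,0,0,0.26],[41,28.4,0,0,0.26],[41,28.4,0,0,0.26],[41,28.4,0,0,0.26],[41,28.4,0,0,0.26],[41,28.4,0,0,0.26],[41,28.4,0,0,0.26],[41,28.4,0,0,0.26],[41,28.4,0,0,0.26]]' && python3 -m creep '[[41,28.4,0,0,0.26],[41,28.4,0,0,0.26],[41,28.4,0,0,0.26],[41,28.4,0,0,0.26],[40,28,0,0,0.26],[0,0,0,0,0.26],[0,0,0,0,0.26]]'
python3 - <<'E'
from h import *
togo([.567,.097,.139],7.2)
i=camera_info('wrist');print({k:np.round(v,3).tolist() for k,v in i.items() if not isinstance(v,str)})
snap('wrist','w0')
E
```

```text
t: 2.6
ee_pos: [0.4514, -0.1196, 0.2994]
orientation: [-2.078, -2.356, 0.0]
contact_force: [0.2, -0.6, 0.4]
grip_width: 0.255
finger_force: 0.0
t: 3.48
ee_pos: [0.5655, 0.0987, 0.299]
orientation: [-2.076, -2.357, 0.002]
contact_force: [-0.3, -0.0, -0.4]
grip_width: 0.259
finger_force: 0.0
yaw 7.24 turn 0.04 shift [ -1.8   1.5 160. ] tcp [0.5655 0.0987 0.299 ] open 0.25904191067772764 t 3.475 ztilt [-0.002 -0.001 -1.   ]
{'camera_matrix': [[325.192, 0.0, 279.094], [0.0, 325.192, 215.342], [0.0, 0.0, 1.0]], 'T_tool_cam': [[-0.0, 0.952, 0.307, 0.08], [1.0, 0.0, -0.0, -0.001], [-0.0, 0.307, -0.952, -0.146], [0.0, 0.0, 0.0, 1.0]]}
```

View pics/w0.png

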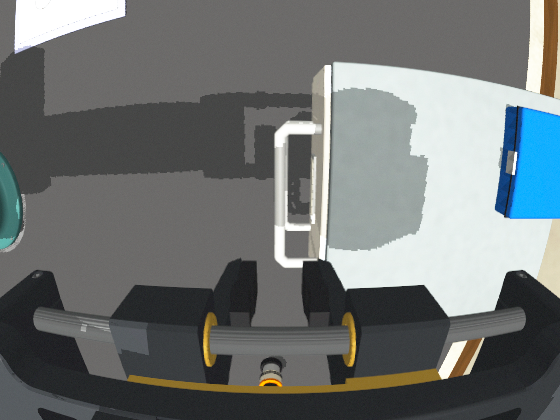

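The wrist view shows the top handle's bar at u≈281 from v≈127 to 262, vertical in the image, with the fingers at its lower end.

```bash
cat >> h.py <<'E'
def wray(u,v,z,s=None):
    s=s or sense();i=camera_info('wrist');K=np.array(i['camera_matrix']);T=np.array(i['T_tool_cam'])
    u,v=np.broadcast_arrays(np.asarray(u,float),np.asarray(v,float))
    a=(u-K[0,2])/K[0,0];b=(v-K[1,2])/K[1,1];r=np.hypot(a,b)+1e-12
    d=np.stack([a/r*np.sin(r),-b/r*np.sin(r),-np.cos(r)],-1)
    M=R.from_rotvec(s['orientation']).as_matrix()
    d=d@(M@T[:3,:3]).T; c=M@T[:3,3]+s['ee_pos']
    return c+d*((z-c[2])/d[...,2])[...,None]
E
python3 - <<'E'
from h import *
a,b,m=wray([281,281,281],[128,262,195],.158).round(4);print(a,b,m,(a+b)/2)
print(wray([330,327],[66,262],.19))
t=(a+b)/2; togo([t[0],t[1],.139],7.2)
E
```

```text
[0.558  0.1657 0.158 ] [0.5742 0.0387 0.158 ] [0.5656 0.1056 0.158 ] [0.5661 0.1022 0.158 ]
[[0.58888057 0.22122138 0.19      ]
 [0.61205248 0.05897865 0.19      ]]
yaw 7.18 turn -0.02 shift [  3.9   1.3 160.3] tcp [0.5655 0.0982 0.2993] open 0.26100362889504564 t 3.525 ztilt [-0.001 -0.001 -1.   ]
```

```bash
python3 -m creep '[[2,0.6,30,0,0.26],[2,0.6,40,0,0.26],[0,0,40,0,0.26],[0,0,30,0,0.26],[0,0,18,0,0.26],[0,0,0,0,0.26],[0,0,0,0,0],[0,0,0,0,0],[0,0,0,0,0],[0,0,0,0,0]]' 25 && python3 -m creep '[[0,-6,0,0,0],[0,-12,0,0,0],[0,-15,0,0,0],[0,-15,0,0,0],[0,-15,0,0,0]]'
```

```text
t: 4.78
ee_pos: [0.5677, 0.1029, 0.1432]
orientation: [2.076, 2.355, 0.002]
contact_force: [-1.2, -3.0, 6.0]
grip_width: 0.098
finger_force: 25.0
t: 5.4
ee_pos: [0.5049, 0.095, 0.1431]
orientation: [2.075, 2.355, 0.004]
contact_force: [3.5, -3.8, 7.4]
grip_width: 0.102
finger_force: 25.0
```

```bash
python3 -m creep '[[0,-15,0,0,0],[0,-15,0,0,0],[0,-15,0,0,0],[0,-15,0,0,0],[0,-15,0,0,0],[0,-12,0,0,0],[0,-6,0,0,0],[0,-3,0,0,0],[0,0,0,0,0],[0,0,0,0,0]]' && python3 -m creep '[[0,0,0,0,0.26],[0,0,0,0,0.26],[0,0,0,0,0.26],[0,0,-30,0,0.26],[0,0,-60,0,0.26],[0,-10,-60,0,0.26],[60,-10,0,0,0.6],[60,-10,0,0,0.6],[0,0,0,0,0.6],[0,0,0,0,0.6]]'
python3 - <<'E'
from h import *
togo([.5,.1,.3]); snap('wrist','w1'); snap('top','top1')
a=cv2.imread('pics/w1.png');b=cv2.imread('pics/top1.png')[120:260,170:310]
cv2.imwrite('pics/m1.png',np.hstack([a[:300,100:500],cv2.resize(b,(300,300))]))
E
```

```text
t: 6.65
ee_pos: [0.4094, 0.083, 0.1431]
orientation: [2.076, 2.356, 0.002]
contact_force: [-0.9, -3.0, 10.2]
grip_width: 0.106
finger_force: 25.0
t: 7.9
ee_pos: [0.3638, 0.1984, 0.2911]
orientation: [-2.076, -2.358, 0.002]
contact_force: [1.1, 0.3, -0.3]
grip_width: 0.601
finger_force: 0.0
yaw 7.3 turn 0 shift [-114.9  122.6   -8.9] tcp [0.3638 0.1984 0.2911] open 0.6013218428106418 t 7.9 ztilt [-0.001 -0.001 -1.   ]
```

View pics/m1.png

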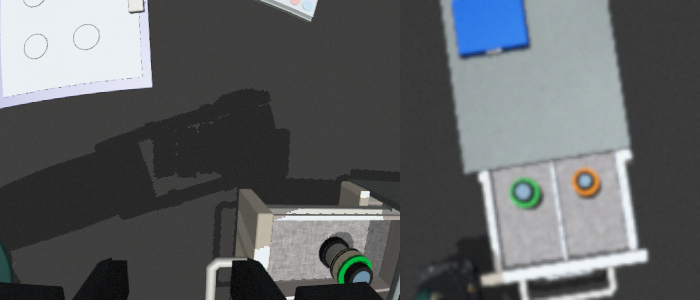

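The left part shows the green twin in the open tray; the right part (top view) shows green in the left (+y) compartment and orange in the right one, both upright near the rear, with the front half of each compartment free.

```bash
python3 - <<'E'
from h import *
f=np.load('pics/top1.npz');p,d=f['p'],f['d'];W=world('top',d);z=W[...,2]
hsv=cv2.cvtColor(p,cv2.COLOR_RGB2HSV)
th=np.radians(7.2);A=np.array([[np.cos(th),np.sin(th)],[-np.sin(th),np.cos(th)]])
O=np.array([.4094,.083])  # bar at grip
for n,a,b,zz in(('green',45,80,.092+.064),('orange',3,20,.092+.058)):
    k=np.zeros(d.shape,bool);k[190:225,200:275]=1
    k&=(hsv[...,0]>=a)&(hsv[...,0]<=b)&(hsv[...,1]>90)
    ys,xs=np.nonzero(k);(u,v),r=cv2.minEnclosingCircle(np.stack([xs,ys],1).astype(np.float32));P=ray('top',u,v,zz);print(n,len(xs),P.round(4),'rel bar',(A@(P[:2]-O)*1000).round(1))
k=np.zeros(d.shape,bool);k[180:260,190:300]=1
Q=(W[...,:2]-O)@A.T*1000
def rng(m,i): 
    q=Q[m][:,i];return len(q),np.percentile(q,[3,50,97]).round(1)
m=k&(abs(z-.177)<.008)&(abs(Q[...,0]-45)<30);print('front',rng(m,0),rng(m,1))
m=k&(abs(z-.127)<.008)&(Q[...,0]>70)&(Q[...,0]<190)
h=np.histogram(Q[m][:,1],np.arange(-130,131,5));print('walls',[(int(b),int(c)) for b,c in zip(h[1],h[0]) if c>3])
for lo,hi in((-125,-90),(-15,15),(90,130)):
    mm=m&(Q[...,1]>lo)&(Q[...,1]<hi);print(rng(mm,1))
E
```

```text
green 89 [0.5654 0.141  0.156 ] rel bar [162.1  38. ]
orange 94 [0.5788 0.0525 0.15  ] rel bar [164.2 -51.4]
front (385, array([36.9, 44.1, 51.1])) (385, array([-114.3,   -3.2,  107.3]))
walls [(-115, 5), (-110, 49), (-105, 60), (-100, 7), (-10, 15), (-5, 42), (90, 40), (95, 47), (100, 31)]
(121, array([-110. , -104.4,  -99.7]))
(57, array([-5.8, -3.9, -1.7]))
(118, array([ 91.9,  96.4, 103. ]))
```

```bash
python3 -m creep '[[0,0,0,10,1],[0,0,0,10,1],[0,0,0,10,1],[0,0,0,10,1],[0,0,0,10,1],[0,0,0,10,1],[0,0,0,10,1],[0,0,0,10,1],[0,0,0,10,1],[0,0,0,0,1]]'
python3 - <<'E'
from h import *
togo([.457,-.3735,.23],-82.8)
E
```

```text
t: 9.25
ee_pos: [0.3647, 0.1971, 0.2915]
orientation: [3.135, 0.195, -0.001]
contact_force: [0.4, 0.1, 0.4]
grip_width: 1.006
finger_force: 0.0
yaw -82.86 turn -0.06 shift [ 20.1 577.6  61.7] tcp [0.3647 0.1971 0.2915] open 1.0061015936943485 t 9.25 ztilt [-0. -0. -1.]
```

```bash
python3 -m creep '[[-4,40,5,0,1],[-4,55,5,0,1],[-4,55,5,0,1],[-4,55,5,0,1],[-4,55,5,0,1],[-4,55,5,0,1],[-4,55,5,0,1],[-4,55,5,0,1],[-4,55,5,0,1],[-4,55,5,0,1],[-4,42,5,0,1],[-4,0,5,0,1],[0,0,0,0,1],[0,0,0,0,1]]'
python3 - <<'E'
from h import *
s=sense();p,d=snap('wrist','w2')
hsv=cv2.cvtColor(p,cv2.COLOR_RGB2HSV)
for n,a,b,zz in(('green',45,80,.064),('orange',3,20,.058)):
    k=((hsv[...,0]>=a)&(hsv[...,0]<=b)&(hsv[...,1]>120)&(hsv[...,2]>60)).astype(np.uint8);k[290:]=0
    N,l,st,c=cv2.connectedComponentsWithStats(k)
    for j in range(1,N):
        if st[j,4]>60:
            ys,xs=np.nonzero(l==j);P=wray(xs,ys,zz,s)[:,:2]*1000
            (cx,cy),r=cv2.minEnclosingCircle(P.astype(np.float32));print(n,st[j],c[j].round(),round(cx,1),round(cy,1),'r',round(r,1))
E
```

```text
t: 11.0
ee_pos: [0.3887, -0.3791, 0.2318]
orientation: [-3.135, -0.199, -0.0]
contact_force: [-0.6, -0.5, -0.2]
grip_width: 1.001
finger_force: 0.0
green [257 106  45  45 575] [276. 129.] 453.7 -369.8 r 21.6
```

View pics/w2.png

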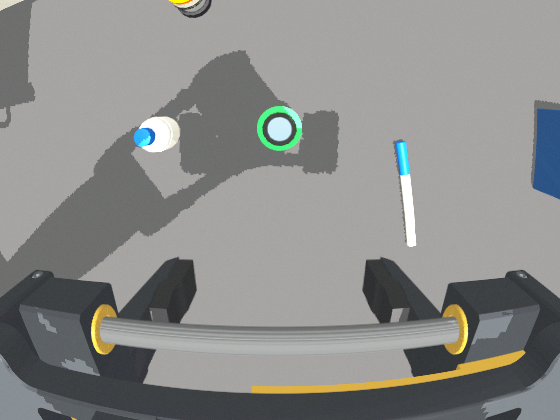

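The green ring is centred at (279,129), upright; the bottle is at (158,134), and the pen at (405,190), both clear of the fingers.

```bash
python3 - <<'E'
from h import *
togo([.455,-.371,.034],-82.8)
E
```

```text
yaw -82.71 turn 0.09 shift [ 66.5   0.2 198.1] tcp [ 0.3889 -0.3791  0.2321] open 0.9983510729989206 t 11.05 ztilt [ 0. -0. -1.]
```

```bash
python3 -m creep '[[33,0,0,0,1],[33.5,0,0,0,1],[0,0,50,0,1],[0,0,55,0,1],[0,0,50,0,1],[0,0,30,0,1],[0,0,13,0,1],[0,0,0,0,1],[0,0,0,0,0.6],[0,0,0,0,0.5],[0,0,0,0,0.4],[0,0,0,0,0.3],[0,0,0,0,0.3],[0,0,0,0,0.3]]' 15 && python3 -m creep '[[0,0,-10,0,0.3],[0,0,-40,0,0.3],[0,0,-60,0,0.3],[0,0,-60,0,0.3],[0,0,-55,0,0.3],[0,0,0,0,0.3]]'
python3 - <<'E'
from h import *
th=np.radians(7.2);O=np.array([.4094,.083]);A=np.array([[np.cos(th),-np.sin(th)],[np.sin(th),np.cos(th)]])
for y in(-3.8+49,-3.8-49):
    P=O+A@np.array([95,y])/1000;print(P)
    togo([*P,.126],-82.8)
E
```

```text
t: 12.8
ee_pos: [0.4549, -0.3716, 0.0339]
orientation: [-3.135, -0.197, 0.0]
contact_force: [-0.5, 0.4, 2.9]
grip_width: 0.48
finger_force: 15.0
t: 13.55
ee_pos: [0.4575, -0.374, 0.2659]
orientation: [3.127, 0.197, 0.013]
contact_force: [-0.9, -0.0, -1.4]
grip_width: 0.48
finger_force: 15.0
[0.49798583 0.13975024]
yaw -82.8 turn -0.0 shift [ 103.5 -505.9  136. ] tcp [ 0.4575 -0.374   0.2659] open 0.4801863767674294 t 13.55 ztilt [ 0.009 -0.008 -1.   ]
[0.51026849 0.042523  ]
yaw -82.8 turn -0.0 shift [ 103.5 -407.9  137. ] tcp [ 0.4575 -0.374   0.2659] open 0.4801863767674294 t 13.55 ztilt [ 0.009 -0.008 -1.   ]
```

```bash
python3 -m creep '[[8,-25,0,0,0.3],[10,-45,0,0,0.3],[10,-50,0,0,0.3],[10,-50,0,0,0.3],[10,-50,0,0,0.3],[10,-50,0,0,0.3],[10,-50,0,0,0.3],[10,-50,0,0,0.3],[10,-50,0,0,0.3],[10,-45,0,0,0.3],[5,-28,0,0,0.3],[0,-12,0,0,0.3],[0,0,0,0,0.3],[0,0,0,0,0.3],[0,0,0,0,0.3]]'
python3 - <<'E'
from h import *
togo([.498,.1398,.126],-82.8)
s=sense();p,d=snap('wrist','w3');snap('top','top3')
a=cv2.imread('pics/w3.png')[:330];b=cv2.imread('pics/top3.png')[150:260,180:290]
cv2.imwrite('pics/m3.png',np.hstack([cv2.resize(a,None,fx=.8,fy=.8),cv2.resize(b,(264,264))]))
E
```

```text
t: 15.42
ee_pos: [0.4938, 0.1412, 0.2587]
orientation: [3.135, 0.195, 0.0]
contact_force: [-0.1, 0.1, -2.1]
grip_width: 0.483
finger_force: 15.0
yaw -82.89 turn -0.09 shift [  4.    1.9 132.7] tcp [0.4938 0.1412 0.2587] open 0.4830810875190963 t 15.425 ztilt [ 0. -0. -1.]
```

View pics/m3.png

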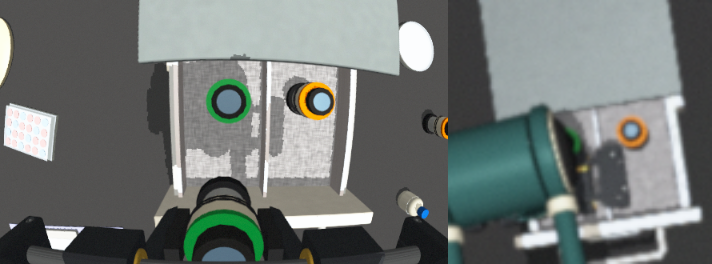

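The held green eyepiece is at the lower centre, above the left compartment; green twin at (228,101) and orange twin at (318,101) in the composite, walls at u≈180 and divider at u≈266.

```bash
python3 - <<'E'
from h import *
s=sense();th=np.radians(7.2);A=np.array([[np.cos(th),np.sin(th)],[-np.sin(th),np.cos(th)]]);O=np.array([.4094,.083])
def q(u,v,z): return (A@(wray(u/.8,v/.8,z,s)[:2]-O)*1000).round(1)
print('tcp',(A@(s['ee_pos'][:2]-O)*1000).round(1))
for n,u,v,z in(('div',266,80,.127),('div',266,150,.127),('lwall in',183,80,.127),('lwall in',181,150,.127),('rwall in',338,100,.127),('green',229,101,.156),('orange',318,101,.15),('front in',160,190,.177),('front in',371,208,.177),('front out',157,222,.177),('front out',366,222,.177)): print(n,q(u,v,z))
E
```

```text
tcp [91.1 47.4]
div [183.    2.9]
div [106.6   0.9]
lwall in [183.1  90.3]
lwall in [106.8  94.6]
rwall in [166.  -80.9]
green [160.9  42.5]
orange [163.7 -47.7]
front in [ 79.2 108.8]
front in [  55.7 -113.5]
front out [ 44.1 115.4]
front out [  38.5 -111. ]
```

```bash
python3 -m creep '[[4,1.5,15,0,0.3],[0,0,30,0,0.3],[0,0,30,0,0.3],[0,0,25,0,0.3],[0,0,14,0,0.3],[0,0,8,0,0.3],[0,0,4,0,0.3],[0,0,0,0,0.3],[0,0,0,0,0.3]]'
```

```text
t: 16.65
ee_pos: [0.4986, 0.1414, 0.1336]
orientation: [-3.135, -0.197, -0.003]
contact_force: [-0.6, 0.4, -2.1]
grip_width: 0.481
finger_force: 15.0
```

```bash
python3 -m creep '[[0,0,3,0,0.3],[0,0,2,0,0.3],[0,0,1,0,0.3],[0,0,0,0,0.3],[0,0,0,0,0.3]]'; python3 -m creep '[[0,0,1,0,0.3],[0,0,0,0,0.3]]'
```

```text
t: 17.27
ee_pos: [0.4979, 0.1413, 0.1267]
orientation: [3.135, 0.197, -0.0]
contact_force: [-0.3, -0.6, -1.2]
grip_width: 0.483
finger_force: 15.0
t: 17.52
ee_pos: [0.4981, 0.1413, 0.1259]
orientation: [-3.135, -0.197, -0.001]
contact_force: [-0.8, 0.2, -0.4]
grip_width: 0.48
finger_force: 15.0
```

```bash
python3 -m creep '[[0,0,0.6,0,0.3],[0,0,0,0,0.3]]'; python3 -m creep '[[0,0,0,0,0.5],[0,0,0,0,0.53],[0,0,0,0,0.56],[0,0,0,0,0.58],[0,0,0,0,0.58],[0,0,-5,0,0.58],[0,0,-15,0,0.58],[0,0,-30,0,0.58],[0,0,-45,0,0.7],[0,0,-50,0,0.9],[0,0,0,0,1],[0,0,0,0,1]]'
python3 - <<'E'
from h import *
togo([.527,-.256,.2],-82.8)
s=sense();p,d=snap('wrist','w4')
E
```

```text
t: 17.77
ee_pos: [0.4982, 0.1414, 0.1258]
orientation: [-3.135, -0.197, -0.001]
contact_force: [-1.0, 0.3, 4.8]
grip_width: 0.484
finger_force: 15.0
t: 19.27
ee_pos: [0.4979, 0.1413, 0.2707]
orientation: [-3.135, -0.197, -0.002]
contact_force: [0.1, -0.9, -0.2]
grip_width: 0.99
finger_force: 0.0
yaw -82.8 turn 0.0 shift [-21.  397.8  70.6] tcp [0.4979 0.1413 0.2707] open 0.9902242104014373 t 19.275 ztilt [ 0.001  0.    -1.   ]
```

View pics/w4.png

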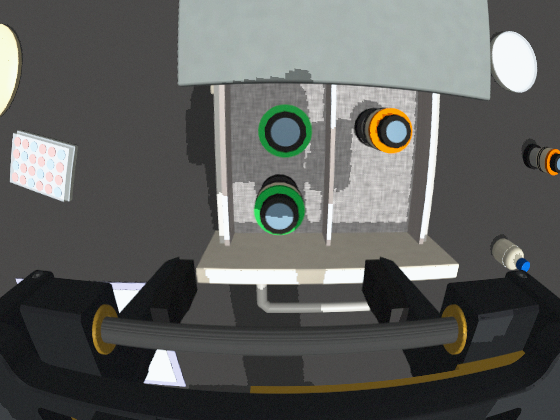

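The green eyepiece stands upright at (280,210) in front of its twin at (285,130); the divider is at u≈331 and the orange twin stands untouched at (390,130).

```bash
python3 -m creep '[[-2,25,0,0,1],[-2,45,0,0,1],[-2,50,0,0,1],[-2,50,0,0,1],[-2,50,10,0,1],[-3,50,15,0,1],[-3,50,15,0,1],[-3,45,15,0,1],[-2,25,10,0,1],[0,8,5,0,1],[0,0,0,0,1],[0,0,0,0,1]]'
python3 - <<'E'
from h import *
s=sense();p,d=snap('wrist','w5')
hsv=cv2.cvtColor(p,cv2.COLOR_RGB2HSV)
k=((hsv[...,0]>=3)&(hsv[...,0]<=20)&(hsv[...,1]>120)&(hsv[...,2]>60)).astype(np.uint8);k[290:]=0
N,l,st,c=cv2.connectedComponentsWithStats(k)
for j in range(1,N):
    if st[j,4]>60:
        ys,xs=np.nonzero(l==j);P=wray(xs,ys,.058,s)[:,:2]*1000
        (cx,cy),r=cv2.minEnclosingCircle(P.astype(np.float32));print(st[j],c[j].round(),round(cx,1),round(cy,1),'r',round(r,1))
togo([.596,-.255,.028],-82.8)
E
```

```text
t: 20.82
ee_pos: [0.527, -0.2551, 0.2002]
orientation: [-3.135, -0.199, 0.0]
contact_force: [0.8, -0.0, -0.0]
grip_width: 1.002
finger_force: 0.0
yaw -82.73 turn 0.07 shift [ 68.2   8.4 172.5] tcp [ 0.5272 -0.2552  0.2005] open 0.9988403517535259 t 20.875 ztilt [ 0.  0. -1.]
```

```bash
python3 - <<'E'
from h import *
s=sense();p=np.load('pics/w5.npz')['p']
hsv=cv2.cvtColor(p,cv2.COLOR_RGB2HSV)
k=((hsv[...,0]>=3)&(hsv[...,0]<=28)&(hsv[...,1]>120)&(hsv[...,2]>60)).astype(np.uint8);k[290:]=0
N,l,st,c=cv2.connectedComponentsWithStats(k)
for j in range(1,N):
    if st[j,4]>60:
        ys,xs=np.nonzero(l==j);P=wray(xs,ys,.058,s)[:,:2]*1000
        (cx,cy),r=cv2.minEnclosingCircle(P.astype(np.float32));print(st[j],c[j].round(),round(cx,1),round(cy,1),'r',round(r,1)); togo([cx/1000+.001,cy/1000-.001,.028],-82.8)
E
```

```text
[265 106  45  45 811] [286. 127.] 594.3 -252.5 r 19.9
yaw -82.73 turn 0.07 shift [ 67.6   6.9 172.5] tcp [ 0.5272 -0.2552  0.2005] open 0.9988403517535259 t 20.875 ztilt [ 0.  0. -1.]
```

```bash
python3 -m creep '[[33.5,3.5,0,0,1],[34,3.5,0,0,1],[0,0,40,0,1],[0,0,50,0,1],[0,0,45,0,1],[0,0,25,0,1],[0,0,12.5,0,1],[0,0,0,0,1],[0,0,0,0,0.6],[0,0,0,0,0.5],[0,0,0,0,0.4],[0,0,0,0,0.3],[0,0,0,0,0.3],[0,0,0,0,0.3]]' 15 && python3 -m creep '[[0,0,-10,0,0.3],[0,0,-40,0,0.3],[0,0,-60,0,0.3],[0,0,-60,0,0.3],[0,0,-55,0,0.3],[0,0,-5,0,0.3],[0,0,0,0,0.3],[0,0,0,0,0.3]]'
python3 - <<'E'
from h import *
togo([.5103,.0437,.120],-82.8)
E
```

```text
t: 22.62
ee_pos: [0.5948, -0.2546, 0.0277]
orientation: [-3.135, -0.197, 0.0]
contact_force: [-0.9, 0.7, 0.9]
grip_width: 0.437
finger_force: 15.0
t: 23.62
ee_pos: [0.5933, -0.254, 0.2544]
orientation: [-3.133, -0.197, 0.007]
contact_force: [-0.6, -0.5, -1.6]
grip_width: 0.436
finger_force: 15.0
yaw -82.81 turn -0.01 shift [ -44.4 -305.4  135.4] tcp [ 0.5933 -0.254   0.2544] open 0.4358984368316191 t 23.625 ztilt [-0.005  0.002 -1.   ]
```

```bash
python3 -m creep '[[-5,-20,0,0,0.3],[-6,-40,0,0,0.3],[-6,-48,0,0,0.3],[-7,-50,0,0,0.3],[-7,-50,0,0,0.3],[-6,-45,0,0,0.3],[-5,-32,0,0,0.3],[-2,-17,0,0,0.3],[0,-3,0,0,0.3],[0,0,0,0,0.3],[0,0,0,0,0.3],[0,0,0,0,0.3]]'
python3 - <<'E'
from h import *
togo([.5103,.0437,.120],-82.8)
snap('wrist','w6')
E
```

```text
t: 25.12
ee_pos: [0.5132, 0.0415, 0.2575]
orientation: [3.135, 0.195, -0.0]
contact_force: [-0.1, 0.2, -1.5]
grip_width: 0.433
finger_force: 15.0
yaw -82.88 turn -0.08 shift [ -2.6  -2.6 137.5] tcp [0.5132 0.0415 0.2575] open 0.4333297288276317 t 25.125 ztilt [-0. -0. -1.]
```

View pics/w6.png

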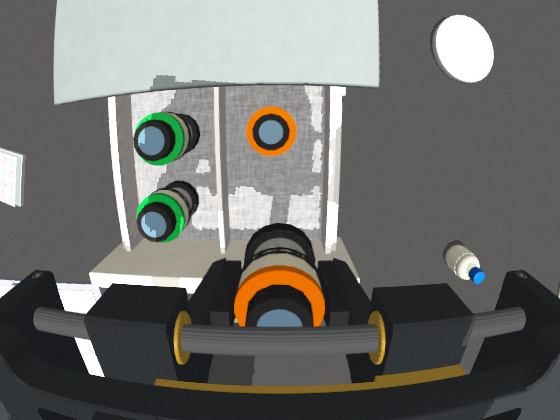

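The held orange eyepiece is above the right compartment: at v≈240 the divider edge is at u≈226 and the right wall at u≈327, so the compartment centre is ~2 mm left of the tool axis (u=279), which agrees with my computed correction. All the other eyepieces stand upright.

```bash
python3 -m creep '[[-2.5,-2.5,15,0,0.3],[0,0,30,0,0.3],[0,0,30,0,0.3],[0,0,25,0,0.3],[0,0,16,0,0.3],[0,0,9,0,0.3],[0,0,5,0,0.3],[0,0,2,0,0.3],[0,0,0,0,0.3],[0,0,0,0,0.3]]'; python3 -m creep '[[0,0,2,0,0.3],[0,0,1,0,0.3],[0,0,0,0,0.3],[0,0,0,0,0.3]]'
```

```text
t: 26.42
ee_pos: [0.5107, 0.0446, 0.1263]
orientation: [3.135, 0.197, 0.002]
contact_force: [0.6, -0.2, -0.8]
grip_width: 0.433
finger_force: 15.0
t: 26.92
ee_pos: [0.5101, 0.0445, 0.1226]
orientation: [3.135, 0.197, -0.0]
contact_force: [0.3, -1.0, -1.0]
grip_width: 0.44
finger_force: 15.0
```

```bash
python3 -m creep '[[0,0,1,0,0.3],[0,0,0.7,0,0.3],[0,0,0,0,0.3],[0,0,0,0,0.3]]'; python3 -m creep '[[0,0,0.8,0,0.3],[0,0,0,0,0.3]]'
```

```text
t: 27.42
ee_pos: [0.5101, 0.0445, 0.1209]
orientation: [3.135, 0.197, -0.0]
contact_force: [-0.3, -1.1, -1.1]
grip_width: 0.432
finger_force: 15.0
t: 27.68
ee_pos: [0.5101, 0.0445, 0.12]
orientation: [3.135, 0.197, -0.0]
contact_force: [0.6, 0.9, -1.0]
grip_width: 0.437
finger_force: 15.0
```

```bash
python3 -m creep '[[0,0,0.6,0,0.3],[0,0,0,0,0.3]]'; python3 -m creep '[[0,0,0.6,0,0.3],[0,0,0,0,0.3]]'
```

```text
t: 27.92
ee_pos: [0.5102, 0.0446, 0.1197]
orientation: [-3.135, -0.197, -0.0]
contact_force: [-0.3, -0.0, 0.7]
grip_width: 0.439
finger_force: 15.0
t: 28.18
ee_pos: [0.5105, 0.0446, 0.1196]
orientation: [3.135, 0.197, 0.001]
contact_force: [-2.1, -0.4, 4.3]
grip_width: 0.434
finger_force: 15.0
```

```bash
python3 -m creep '[[0,0,0,0,0.45],[0,0,0,0,0.48],[0,0,0,0,0.51],[0,0,0,0,0.53],[0,0,0,0,0.53],[0,0,-5,0,0.53],[0,0,-15,0,0.53],[0,0,-30,0,0.53],[0,0,-45,0,0.53],[0,0,-55,0,0.4],[0,0,-30,0,0.26],[0,0,0,0,0.26]]'
python3 -m creep '[[-15,0,0,-10,0.26],[-15,0,0,-10,0.26],[-15,0,0,-10,0.26],[0,0,0,-10,0.26],[0,0,0,-10,0.26],[0,0,0,-10,0.26],[0,0,0,-10,0.26],[0,0,0,-10,0.26],[0,0,0,-10,0.26],[0,0,0,0,0.26],[0,0,0,0,0.26]]'
python3 - <<'E'
from h import *
s=sense();togo([.4099,.081,.143],7.2)
snap('wrist','w7')
E
```

```text
t: 29.68
ee_pos: [0.5122, 0.0446, 0.3037]
orientation: [3.135, 0.197, 0.013]
contact_force: [-0.0, 1.1, -0.5]
grip_width: 0.261
finger_force: 0.0
t: 31.05
ee_pos: [0.4671, 0.0313, 0.2981]
orientation: [-2.08, -2.353, 0.001]
contact_force: [-0.1, -0.5, 0.4]
grip_width: 0.262
finger_force: 0.0
yaw 7.03 turn -0.17 shift [ 56.4 -50.4 155.2] tcp [0.4671 0.0313 0.2981] open 0.26151745616752836 t 31.05 ztilt [-0.001 -0.    -1.   ]
```

View pics/w7.png

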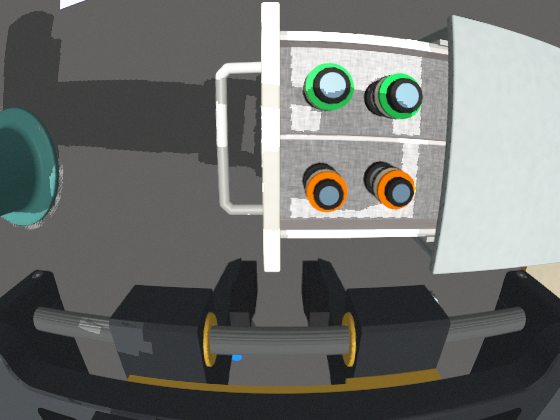

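All four eyepieces stand in matching compartments (green at (330,87),(402,95); orange at (327,190),(397,188)); the handle bar is at u≈222–225, v≈68–211.

```bash
python3 - <<'E'
from h import *
a,b=wray([222,225],[70,209],.158);print(a,b,(a+b)/2)
t=(a+b)/2;togo([t[0],t[1],.139],7.2);togo([.4099,.081,.143],7.2)
E
```

```text
[0.40268942 0.14484532 0.158     ] [0.41754   0.0195552 0.158    ] [0.41011471 0.08220026 0.158     ]
yaw 7.07 turn -0.13 shift [ 57.6 -50.2 159.4] tcp [0.4673 0.0313 0.2983] open 0.26540196133050226 t 31.1 ztilt [-0.001 -0.    -1.   ]
yaw 7.07 turn -0.13 shift [ 56.4 -50.6 155.4] tcp [0.4673 0.0313 0.2983] open 0.26540196133050226 t 31.1 ztilt [-0.001 -0.    -1.   ]
```

```bash
python3 -m creep '[[28,-25,0,0,0.26],[29,-25.5,0,0,0.26],[0,0,30,0,0.26],[0,0,45,0,0.26],[0,0,45,0,0.26],[0,0,25,0,0.26],[0,0,10,0,0.26],[0,0,0,0,0.26],[0,0,0,0,0.2],[0,0,0,0,0.14],[0,0,0,0,0.1],[0,0,0,0,0],[0,0,0,0,0],[0,0,0,0,0]]' 20; python3 -m creep '[[0,1,0,0,0],[0,3,0,0,0],[0,5,0,0,0],[0,7,0,0,0],[0,8,0,0,0],[0,8,0,0,0],[0,8,0,0,0],[0,8,0,0,0],[0,8,0,0,0],[0,8,0,0,0],[0,8,0,0,0],[0,8,0,0,0],[0,8,0,0,0],[0,8,0,0,0],[0,8,0,0,0],[0,8,0,0,0],[0,8,0,0,0],[0,8,0,0,0],[0,6,0,0,0],[0,4,0,0,0]]'
```

```text
t: 32.85
ee_pos: [0.411, 0.0817, 0.1449]
orientation: [2.077, 2.356, 0.002]
contact_force: [-1.9, 0.3, 5.6]
grip_width: 0.109
finger_force: 20.0
t: 35.35
ee_pos: [0.5481, 0.0989, 0.1449]
orientation: [2.077, 2.356, 0.002]
contact_force: [-2.2, -1.3, 5.7]
grip_width: 0.104
finger_force: 20.0
```

Now creep to the closed stop, watching the force.

```bash
python3 -m creep '[[0,4,0,0,0],[0,4,0,0,0],[0,4,0,0,0],[0,3,0,0,0],[0,2,0,0,0],[0,1,0,0,0],[0,0,0,0,0]]'; python3 -m creep '[[0,1,0,0,0],[0,1,0,0,0],[0,0,0,0,0]]'
```

```text
t: 36.22
ee_pos: [0.5659, 0.1012, 0.1449]
orientation: [2.077, 2.356, 0.002]
contact_force: [-2.1, -0.2, 4.6]
grip_width: 0.104
finger_force: 20.0
t: 36.6
ee_pos: [0.5678, 0.1014, 0.1449]
orientation: [2.077, 2.356, 0.002]
contact_force: [-1.4, -0.9, 5.1]
grip_width: 0.102
finger_force: 20.0
```

```bash
for i in 1 2 3; do python3 -m creep '[[0,1,0,0,0],[0,1,0,0,0],[0,0,0,0,0]]' | grep -E 'ee_pos|contact'; done
```

```text
ee_pos: [0.5698, 0.1017, 0.1449]
contact_force: [-2.0, -1.3, 5.2]
ee_pos: [0.57, 0.1017, 0.1449]
contact_force: [-6.8, -1.2, 9.3]
ee_pos: [0.57, 0.1017, 0.1448]
contact_force: [-13.2, -1.3, 14.5]
```

Closed stop reached at x = 0.570. Unload, release, retreat and check.

```bash
python3 -m creep '[[0,-3.5,0,0,0],[0,0,0,0,0],[0,0,0,0,0.15],[0,0,0,0,0.2],[0,0,0,0,0.26],[0,0,0,0,0.26],[0,0,-10,0,0.26],[0,0,-30,0,0.26],[0,0,-50,0,0.26],[0,0,-50,0,0.26],[-30,-30,0,0,0.26],[-50,-30,0,0,0.26],[-50,0,0,0,0.26],[0,0,0,0,0.26],[0,0,0,0,0.26]]'
python3 - <<'E'
from h import *
snap('top','top8');snap('scene','scene8');s=sense();snap('wrist','w8')
a=cv2.imread('pics/scene8.png')[140:320,40:440];b=cv2.imread('pics/w8.png')[:320]
cv2.imwrite('pics/m8.png',np.vstack([cv2.resize(a,(560,252)),b]))
f=np.load('pics/top8.npz')['p'];g=np.load('pics/top0.npz')['p']
print(s['ee_pos'],s['contact_force'],s['t'])
E
```

```text
t: 39.6
ee_pos: [0.5265, -0.0346, 0.2844]
orientation: [2.079, 2.356, 0.001]
contact_force: [-0.2, 1.0, 0.3]
grip_width: 0.262
finger_force: 0.0
[ 0.52642734 -0.03383909  0.2841173 ] [ 0.65602676  0.18799939 -0.49940666] 39.7
```

View pics/m8.png

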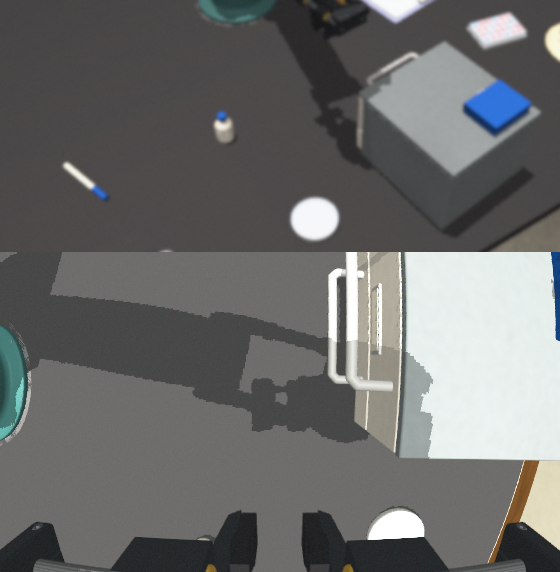

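The pictures show the drawer front flush with the cabinet (edge at u≈400 in the wrist half), both handles at rest, and the bottle, pen and dish where they were. The gripper is clear of everything, so I'm handing the job in.

```bash
python3 -c "
from rig import *
print(sign_off())"
```

```text
the job is handed in; nothing more can be done
None
```

The job is handed in, with no score returned: both loose eyepieces stood upright beside their matching twins, the top drawer was pushed to its closed stop at about 37 s, and the bottle, pen and dish look unmoved in the last pictures.

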